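# Start a seven-minute clean in the bench UV cleaner

## Task

Start a seven-minute clean in the bench UV cleaner: slide its sample tray gently and fully home, then wind the timer knob clockwise past its red ten-minute mark until you feel it press against its sprung end stop, without forcing it, and turn it back down to seven minutes. Let go of everything, and leave the other things on the bench and on the cleaner where they are.

Things in the scene. Friction and masses are not known exactly. Their poses are not given: they have to be found in the camera images.
- uv_cleaner: the bench UV cleaner: a fixed white metal box with an orange front band, 240 mm deep (x), 250 mm wide (y), its flat deck 120 mm above the bench; origin at the centre of its underside on the bench; x runs from front to back (its front, with the tray, faces -x, towards the robot), z up. Place and yaw vary
- tray: the sample tray, a drawer in the cleaner's front carrying specimen discs; axes as the cleaner's, origin 20 mm above the bench, at the back of its front plate (240 mm wide, 7 mm thick, 20 to 74 mm above the bench). It slides against 2.5 N of friction plus 12 N s/m. Faster than 0.2 m/s the discs jump; over 30 N is ramming
- tray_slide (a joint): how far the tray stands open in m, along the cleaner's -x: 0.025 to 0.07 at the start, home under 0.003. At 0 its front plate meets a soft gasket of 4 N/mm that gives up to 8 mm (slightly negative readings) before it is solid, and friction keeps it there
- tray_handle (a point): middle of the tray's handle, a steel bar 10 mm thick and 110 mm long across the cleaner (its y), 33 mm clear of the front plate and 50 mm above the bench: room to push it from in front with shut fingers reaching down from above
- timer_case: the timer's fixed black dial, 80 mm across, 2 mm thick; axes as the cleaner's; origin on the deck 50 mm in front and 50 mm to the right (-y) of the cleaner's origin. Eleven radial ticks, one per minute, 15 degrees apart, run clockwise from above: zero (long white) at +75 degrees from the cleaner's +x, five (long white) at 0 degrees (away from the robot), ten (long, red) at -75 degrees
- timer_knob: the timer's grey fluted knob with an orange pointer line along its own x axis; origin on its upright turning axis, 123 mm above the bench. Skirt 46 mm across and 3 mm thick; on it the round grip, 37 mm across, from 126 to 151 mm above the bench, to be gripped from above at any yaw
- timer_grip (a point): on the knob's axis, 141 mm above the bench, the height to grip it. The end stop is a spring of 2.5 Nm/rad: once met, the torque about the axis rises by 0.044 Nm per further degree. The timer is wound once the stop is pressed with 0.10 to 0.25 Nm (beyond the turning friction) for 0.2 s; 0.33 Nm on the stop forces the works
- timer (a joint): timer setting in rad, growing clockwise from above: 0.2618 per minute; 1.833 = seven minutes, 2.618 = red ten-minute mark. The knob stays where it is left; turning it up takes 0.06 Nm at zero to 0.09 Nm at ten, down less. The hidden end stop lies 0.12 to 0.62 rad past ten, elsewhere each time
- wafer_box: bystander: round blue plastic wafer box, 66 mm across and 20 mm high, lying on the cleaner's deck behind the timer; origin at the centre of its underside
- sample_jar: bystander: amber glass jar with white cap, 52 mm across and 75 mm high, on the bench at the cleaner's right (-y) side; origin at the centre of its underside
- tweezers: bystander: steel tweezers, 130 mm long along their x and 24 mm wide, lying on the bench at the cleaner's left (+y) side; origin at their middle on the bench
- disc_box: bystander: small open grey divided box, 70 by 90 mm and 28 mm high, on the bench at the cleaner's left (+y) side; origin at the centre of its underside

How it is judged:
By the outcome, as a careful person would: the job done as asked, in the order asked, and still so for the second after the job is handed in, with the robot touching nothing.
It also fails if it takes over 72 s, if anything falls off the work surface, if the arm or the gripper's body presses on something with over 40 N, if the wrist force passes 120 N, or if a joint passes its speed limit or range.

## Robot

A 6-joint arm with a two-finger parallel gripper is mounted at the origin on the work surface. World frame = base frame: x ahead of the robot, y to its left, z up, the work surface at z = 0. Lengths are in m, angles in rad, forces in N, time in s.
With the tool pointing down it reaches from about 0.225 to 0.875 m from the base axis. Payload 3.4 kg.
Tool frame: the origin (TCP) lies midway between the tips of the shut fingers; the grasp point (between the pads) lies 19 mm behind it (manip.tcp_to_grasp is the distance from the TCP to the grasp point, in m); x points along the fingers, y is the direction in which the jaws open and shut, and the axes are right-handed (so a half turn about x gives the same grasp; the last joint's range is limited). The gripper opens to 85 mm and grips with 20 to 120 N. Pads are 22 mm wide; open, the fingers measure 114 mm over their backs; the gripper's body (76 mm by 85 mm) begins 54 mm behind the grasp point. The pads swing forward as they close: fully open they stand 13 mm farther back than shut.
Start: joints at [-1.285, 0.276, 1.505, -0, 1.361, -0.121], TCP at [0.228, -0.528, 0.231] pointing down, gripper open.
Joint ranges: [-2.89, 2.89], [-0.75, 2.08], [0.22, 2.7], [-1.18, 4.32], [0.11, 2.71], [-2.7, 2.7]. Speed limits (rad/s): [2.57, 2.57, 3.14, 3.14, 3.14, 3.14].

## Interface

Orientations are given as a unit quaternion [w, x, y, z].
In Python, from rig import readout, eyes, job, manip gives the robot as it stands. The module is installed in compiled form; this text tells all that it offers.
- The arm moves only by the tool carry_out, never from a script. Its argument "deltas" is one flat list of numbers, 7 for each row, row after row: the shift along the tool's x, y, z scaled (see below), then the turn, a rotation vector about the tool's x, y, z scaled (see below), then the opening, from -1 (shut) to 1 (fully open). In form: [dx, dy, dz, ax, ay, az, grip, dx, dy, dz, ax, ay, az, grip, ...]. A call has 1 to 10 rows; each row shifts and turns the commanded pose from where the row before left it, along the tool's axes as they then stand; what a row does not reach is not made up. The controller multiplies each number of a shift by 60 mm and each number of a turn by 4 degrees. A row lasts 1/8 s, in which the tool goes at most 62.5 mm and 10.7 degrees, less where a joint would pass 70% of its speed; a pose out of reach is approached as far as the arm can. A call with a number of a shift or a turn outside -1 to 1 is refused whole. A call with a gripper value outside its range is refused whole. The fingers move at their own pace and stop on an object; "newtons" is the grip in N (left out, the last holds). Time passes only in rows, so rows that do not move let the fingers close. It gives the time, the measured TCP pose, the force and the opening at its end, in the units of the state.
- readout.get_state(): the state, without advancing time (a new reading comes with each control period).
- eyes.get_image(name): name is "scene" or "side" or "wrist"; returns a dict with "color" (420x560x3 uint8, red, green, blue), "z_map" (420x560 float32, m along the optical axis (not along the pixel's ray), 0 where there is no reading), "mtx" (3x3 intrinsics, pixels), "origin" and "orientation" of the camera in the world. Camera axes: x right, y down, z forward; pixel columns grow to the right and rows downward; lengths in m; the calibration is good to about 2 mm. The wrist camera is an equidistant fisheye: a pixel r from the principal point sees the ray r / f radians off the axis. A picture is of the moment at which its call begins.
- job.sign_off(): hands the job in, once; it reports no verdict.
The state is a dict: "clock": time; "qpos": joint angles; "qd": joint speeds; "effort": joint torques, N m; "position": TCP position; "ee_rot": TCP orientation; "contact_force": force on the tool from outside, world axes, zero at the start; "moment": the same for the moment, N m; "width": finger opening in m.
Only numpy, scipy, OpenCV 4.12 (cv2) and the standard library are available. Lean on these libraries where they do the work, as an engineer would, in place of code of your own. Each camera call takes 0.05 s, during which the arm holds its last target.

## Working session

There is one attempt and no reset: what is moved stays moved. The work goes in short steps, Python scripts to look and compute and a tool call to move; the robot and the scene stay as the last step left them, time stands still between calls to the robot, and variables do not carry over. Pictures are saved under pics/ and viewed, and the job is handed in when it is done.

Besides the shell and the picture viewer there is one more tool, called after ">>>" as name(argument=value, ...) on one line, values as JSON. carry_out: Moves the arm, as the interface text tells. Its arguments: {"type":"object","properties":{"deltas":{"type":"array"},"newtons":{"type":"number"}},"required":["deltas"]}

```bash
mkdir -p pics; python3 - <<'E'
from rig import readout, eyes, job, manip
import cv2,numpy as np,pickle
print(readout.get_state()); print(manip.tcp_to_grasp)
d={}
for n in ["scene","side","wrist"]:
    im=eyes.get_image(n); d[n]=im
    cv2.imwrite(f"pics/{n}0.png",im["color"][:,:,::-1]); print(n,im["mtx"],im["origin"],im["orientation"])
pickle.dump(d,open("d0.pkl","wb"))
E
```

```text
{'clock': 0.0, 'qpos': array([-1.28500816e+00,  2.76600703e-01,  1.50613803e+00, -1.83742477e-05,
        1.36072366e+00, -1.20974992e-01]), 'qd': array([ 4.77262739e-04,  1.42218779e-03,  2.14187435e-03, -1.07681847e-05,
       -9.81196670e-04, -1.07674082e-03]), 'effort': array([ 1.34089005e-03, -4.16767502e+01, -2.45801121e+01, -1.44359882e-05,
        1.09978803e-02, -2.32594552e-06]), 'position': array([ 0.22734107, -0.52756071,  0.23043453]), 'ee_rot': array([-0.14216608, -0.69247139, -0.14348266,  0.69259288]), 'contact_force': array([-0.9632998 , -0.14509186, -0.48578845]), 'moment': array([ 0.03347661,  0.02636581, -0.04073791]), 'width': 0.08565007348587228}
0.0187
scene [[408.41334361   0.         279.73085184]
 [  0.         408.41334361 215.49583163]
 [  0.           0.           1.        ]] [ 1.26592015 -0.21078041  0.56714874] [-0.3940467   0.73774478  0.48079325 -0.26324454]
side [[484.24710353   0.         278.0234311 ]
 [  0.         484.24710353 209.7101681 ]
 [  0.           0.           1.        ]] [0.5236996  0.76962684 0.92764554] [ 0.02858188 -0.07109046  0.93199897 -0.35426988]
wrist [[325.1922621   0.        281.3595418]
 [  0.        325.1922621 214.5575452]
 [  0.          0.          1.       ]] [ 0.30377694 -0.49481374  0.3724099 ] [ 0.13633913  0.82392886 -0.54252871 -0.09063924]
```

View pics/scene0.png

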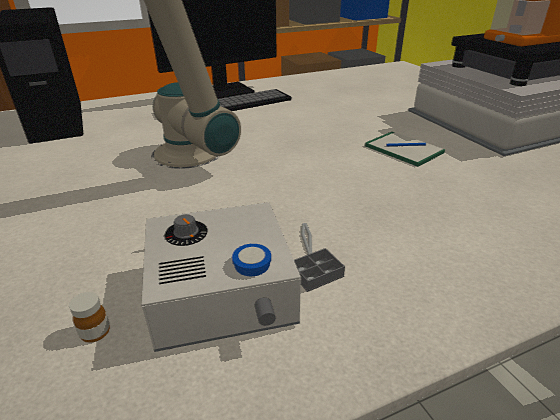

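View pics/side0.png

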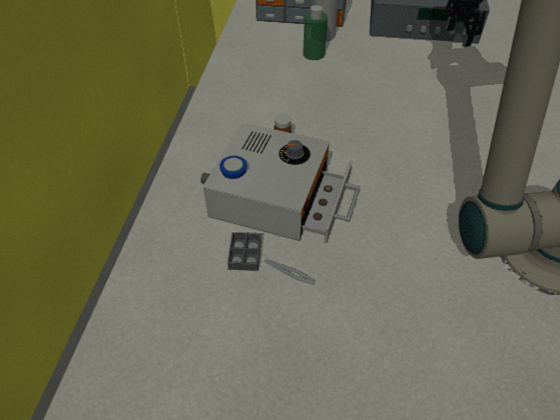

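View pics/wrist0.png

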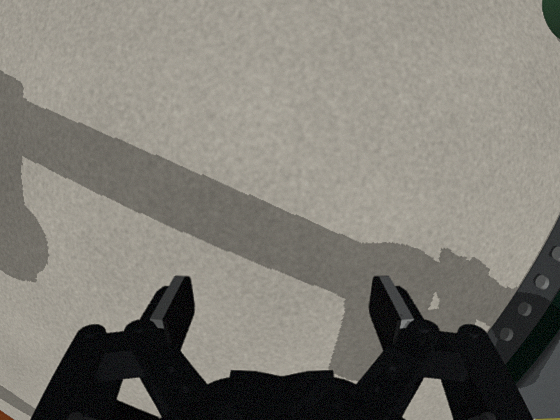

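The scene view shows the cleaner with its deck at about (145–300, 205–300), the knob at (185, 225) and the wafer box at (252, 260). The side view shows the tray open, with its handle at about (347, 203), the knob at (294, 150), and the tweezers and disc box at lower left. Next I'll measure these.

```bash
cat > h.py <<'E'
import numpy as np,cv2
from scipy.spatial.transform import Rotation as R
def rot(q): return R.from_quat([q[1],q[2],q[3],q[0]]).as_matrix()
def cloud(im):
    K=im["mtx"];z=im["z_map"];h,w=z.shape
    u,v=np.meshgrid(np.arange(w),np.arange(h))
    c=np.stack([(u-K[0,2])/K[0,0]*z,(v-K[1,2])/K[1,1]*z,z],-1)
    P=c@rot(im["orientation"]).T+im["origin"]; P[z==0]=np.nan
    return P
def ray(im,uv,h):
    K=im["mtx"];uv=np.atleast_2d(uv).astype(float)
    d=np.stack([(uv[:,0]-K[0,2])/K[0,0],(uv[:,1]-K[1,2])/K[1,1],np.ones(len(uv))],-1)@rot(im["orientation"]).T
    o=np.array(im["origin"]); return o+d*((h-o[2])/d[:,2])[:,None]
E
python3 - <<'E'
import pickle;from h import *
d=pickle.load(open("d0.pkl","rb"))
for n in ["scene","side"]:
    im=d[n];P=cloud(im)
    u0,u1,v0,v1=(130,310,190,350) if n=="scene" else (190,370,110,300)
    m=np.zeros(P.shape[:2],bool);m[v0:v1,u0:u1]=1
    hgt=P[...,2]
    deck=m&(abs(hgt-.12)<.006)
    deck=cv2.morphologyEx(deck.astype(np.uint8),cv2.MORPH_OPEN,np.ones((3,3)))
    nlab,l,s,_=cv2.connectedComponentsWithStats(deck); k=1+np.argmax(s[1:,4]); deck=l==k
    cs,_=cv2.findContours(deck.astype(np.uint8),cv2.RETR_EXTERNAL,cv2.CHAIN_APPROX_NONE)
    c=max(cs,key=cv2.contourArea)[:,0]
    W=ray(im,c,.12)[:,:2].astype(np.float32)
    r=cv2.minAreaRect(W*1000);print(n,deck.sum(),np.median(hgt[deck]),r);print(cv2.boxPoints(r))
    # knob: high points
    kn=m&(hgt>.140)&(hgt<.17); p=P[kn];print("knob",kn.sum(),p.mean(0),p.min(0),p.max(0))
    col=im["color"].astype(int)
    dk=m&(col.max(-1)<60)&(abs(hgt-.12)<.012); p=P[dk];print("dark",len(p),cv2.minEnclosingCircle((p[:,:2]*1000).astype(np.float32)) if len(p) else 0)
    bl=m&(col[...,2]>col[...,0]+60);p=P[bl];print("blue",np.nanmean(p,0))
    if n=="side":
        q=m&(hgt>.035)&(hgt<.065);q[:, :325]=0;p=P[q];print("tray pts",len(p));
        vv,uu=np.where(q);
    cv2.imwrite(f"pics/{n}_crop.png",cv2.resize(im["color"][v0:v1,u0:u1,::-1],None,fx=4 if n=="scene" else 3,fy=4 if n=="scene" else 3,interpolation=cv2.INTER_CUBIC)[:600,:800])
E
```

```text
scene 10509 0.11986388103133616 ((685.0335693359375, -88.25926208496094), (248.97706604003906, 245.43675231933594), 80.11286926269531)
[[ 542.76215  -189.82718 ]
 [ 784.55365  -231.97058 ]
 [ 827.305      13.308655]
 [ 585.5135     55.452057]]
knob 744 [ 0.71288782 -0.07782743  0.14365502] [ 0.60563525 -0.14728156  0.140002  ] [ 0.79319465 -0.0154898   0.15253725]
dark 798 ((669.5110473632812, -148.73789978027344), 89.5392074584961)
blue [ 0.77156386 -0.04981876  0.13633753]
side 6246 0.1214606188192261 ((680.8640747070312, -86.01010131835938), (257.48785400390625, 241.68484497070312), 80.0300521850586)
[[ 539.5569   -191.88818 ]
 [ 777.5919   -233.73148 ]
 [ 822.17126    19.867981]
 [ 584.1362     61.711273]]
knob 536 [ 0.71480287 -0.07145043  0.14483483] [ 0.60491986 -0.14650415  0.14001591] [ 0.79154746 -0.01410525  0.15628232]
dark 406 ((661.7958984375, -79.58113098144531), 140.04742431640625)
blue [ 0.7591165  -0.0365266   0.13941317]
tray pts 424
```

```bash
ls pics
```

```text
scene0.png
scene_crop.png
side0.png
side_crop.png
wrist0.png
```

View pics/side_crop.png

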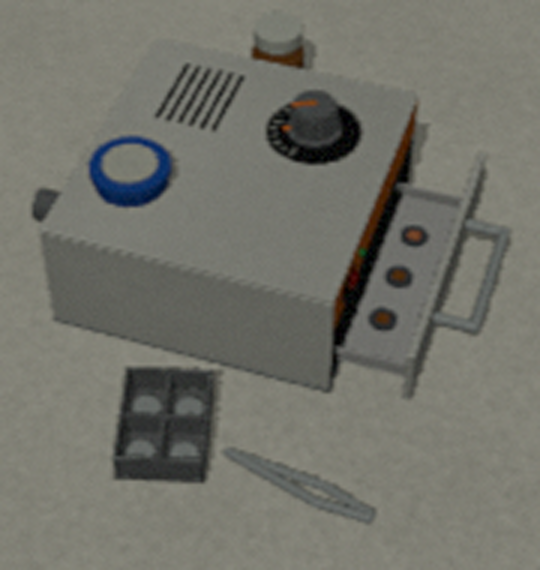

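View pics/scene_crop.png

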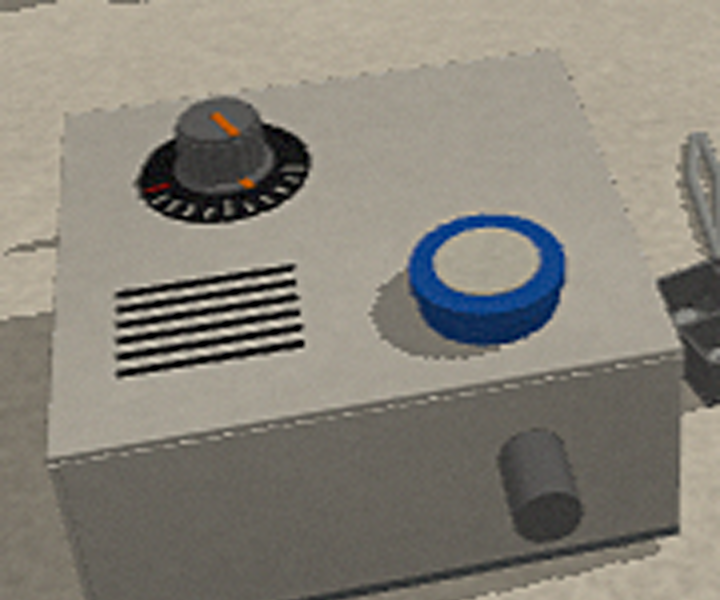

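The crops show the knob's top line pointing just about to the far end of the skirt tick, near 3–4 minutes, and the tray handle at the right in the side view. Next I'll measure the knob's axis, the pointer and the handle.

```bash
python3 - <<'E'
import pickle;from h import *
d=pickle.load(open("d0.pkl","rb"))
yaw=np.deg2rad(-9.93);C=np.array([.683,-.087])
Rz=np.array([[np.cos(yaw),-np.sin(yaw)],[np.sin(yaw),np.cos(yaw)]])
T=C+Rz@[-.05,-.05];print("timer exp",T)
for n in ["scene","side"]:
    im=d[n];P=cloud(im);h=P[...,2]
    near=np.linalg.norm(P[...,:2]-T,axis=-1)<.05
    top=near&(h>.147);p=P[top]
    c=np.argwhere(top)[:,::-1]
    W=ray(im,c,.151)[:,:2]*1000
    print(n,"knob top circ",len(p),cv2.minEnclosingCircle(W.astype(np.float32)),np.median(p[:,2]))
    col=im["color"].astype(int)
    orr=near&(col[...,0]>col[...,2]+50)&(col[...,0]>100)
    nl,l,s,ce=cv2.connectedComponentsWithStats(orr.astype(np.uint8))
    for k in range(1,nl):
        hh=np.median(h[l==k]); px=np.argwhere(l==k)[:,::-1]
        q=ray(im,px,.151 if hh>.14 else .124)[:,:2]
        a=((q.mean(0)-T)@Rz); print(s[k],hh,q.mean(0),"ang cleaner",np.degrees(np.arctan2(a[1],a[0])),np.hypot(*a), col[l==k].mean(0))
        if len(q)>4:
            vx,vy,_,_=cv2.fitLine((q*1000).astype(np.float32),cv2.DIST_L2,0,.01,.01).ravel(); v=Rz.T@[vx,vy]; print(" line ang",np.degrees(np.arctan2(v[1],v[0])))
im=d["side"];P=cloud(im);loc=(P[...,:2]-C)@Rz
q=(loc[...,0]<-.125)&(abs(loc[...,1])<.14)&(P[...,2]>.035)&(P[...,2]<.08)
L=loc[q];H=P[...,2][q]
hist,e=np.histogram(L[:,0],np.arange(-.26,-.12,.005));print(list(zip(e.round(3),hist)))
b=L[:,0]<L[:,0].min()+.014
px=np.argwhere(q)[b][:,::-1]
print("bar",L[b].mean(0),L[b].min(0),L[b].max(0),np.median(H[b]))
r=(ray(im,px,.055)[:,:2]-C)@Rz;print("ray bar",np.median(r,0))
pl=(H>.065);print("plate",np.median(L[pl],0),L[pl].min(0),L[pl].max(0),H[pl].max())
E
```

```text
timer exp [ 0.6251268  -0.12762871]
scene knob top circ 197 ((627.7297973632812, -128.2918243408203), 20.387819290161133) 0.15064040597660233
[183 218   7   6  19] 0.15164717486617346 [ 0.6316975  -0.12527835] ang cleaner 29.61232017779988 0.006978425152601878 [172.89473684  84.68421053  15.21052632]
 line ang 25.42005024922067
[189 234   5   3   8] 0.12640774499995983 [ 0.64189561 -0.1217413 ] ang cleaner 29.27584163184278 0.017772300455397797 [160.5   80.    12.75]
 line ang 37.289330775894086
[167 237   2   1   2] 0.1236494359150648 [ 0.62942437 -0.16261239] ang cleaner -73.06658460472684 0.03524665719129623 [120.5  16.5  14.5]
[170 236   2   1   2] 0.122532234607133 [ 0.62857428 -0.15697708] ang cleaner -73.37029967902002 0.029550151200961564 [130.5  12.    6.5]
side knob top circ 139 ((622.2219848632812, -125.9552993774414), 21.085783004760742) 0.15213844195024107
[287 144   8   1   8] 0.15385274083976103 [ 0.63408494 -0.12899251] ang cleaner 1.2737033673714484 0.009061361029038971 [122.75   67.125  29.375]
 line ang 18.52521029365051
[285 152   2   1   2] 0.12807408138491616 [ 
[... 611 characters left out ...]
64(206)), (np.float64(-0.185), np.int64(166)), (np.float64(-0.18), np.int64(25)), (np.float64(-0.175), np.int64(5)), (np.float64(-0.17), np.int64(7)), (np.float64(-0.165), np.int64(8)), (np.float64(-0.16), np.int64(9)), (np.float64(-0.155), np.int64(6)), (np.float64(-0.15), np.int64(7)), (np.float64(-0.145), np.int64(6)), (np.float64(-0.14), np.int64(7)), (np.float64(-0.135), np.int64(6)), (np.float64(-0.13), np.int64(5)), (np.float64(-0.125), np.int64(0))]
bar [-0.68589116  0.03238521] [-0.69514481  0.02740554] [-0.68118985  0.03613617] 0.0467673994713208
ray bar [-0.68331306  0.03989228]
plate [-0.18557835  0.02597635] [-0.68223216 -0.12045279] [-0.17904022  0.11996362] 0.07962465893796689
```

```bash
python3 - <<'E'
from h import *;from rig import readout
s=readout.get_state();M=rot(s["ee_rot"]);print(M.round(3))
yaw=np.deg2rad(-9.93);C=np.array([.683,-.087]);Rz=np.array([[np.cos(yaw),-np.sin(yaw)],[np.sin(yaw),np.cos(yaw)]])
for x in(-.27,-.25,-.181): print(C+Rz@[x,0])
ty=M[:2,1];tgt=Rz@[0,1];print(np.degrees(np.arctan2(ty[1],ty[0])),np.degrees(np.arctan2(tgt[1],tgt[0])))
E
```

```text
[[-0.     0.396 -0.918]
 [ 0.001 -0.918 -0.396]
 [-1.    -0.001 -0.   ]]
[ 0.41704482 -0.04043988]
[ 0.43674521 -0.04388878]
[ 0.50471153 -0.05578748]
-66.69035330295884 80.07000000000001
```

>>> carry_out(deltas=[0,-0.69,-0.68,0,0,0,-1,0,-0.69,-0.68,0,0,0,-1,0,-0.69,-0.68,0,0,0,-1,0,-0.69,-0.68,0,0,0,-1,0,-0.69,-0.68,0,0,0,-1,0,-0.69,-0.68,0,0,0,-1,0,-0.69,-0.68,0,0,0,-1,0,-0.69,-0.68,0,0,0,-1,0,-0.69,-0.68,0,0,0,-1], newtons=40)

```text
clock: 1.27
position: [0.4176, -0.0388, 0.2314]
ee_rot: [0.143, 0.693, 0.143, -0.692]
contact_force: [1.2, -1.0, 0.6]
width: -0.0002
```

>>> carry_out(deltas=[0,0,0,0.93,0,0,-1,0,0,0,0.93,0,0,-1,0,0,0,0.93,0,0,-1,0,0,0,0.93,0,0,-1,0,0,0,0.93,0,0,-1,0,0,0,0.93,0,0,-1,0,0,0,0.93,0,0,-1,0,0,0,0.93,0,0,-1,0,0,0,0.93,0,0,-1,0,0,0,0,0,0,-1])

```text
clock: 2.52
position: [0.4171, -0.0406, 0.2311]
ee_rot: [0.062, -0.704, 0.062, 0.705]
contact_force: [-0.7, 0.6, 0.1]
width: -0.0005
```

```bash
cat > shot.py <<'E'
import sys,pickle,cv2
from rig import eyes
n,t=sys.argv[1:3]; im=eyes.get_image(n); pickle.dump(im,open(f"{n}_{t}.pkl","wb")); cv2.imwrite(f"pics/{n}_{t}.png",im["color"][:,:,::-1])
E
python3 shot.py wrist 1; python3 -c "
from h import *;from rig import readout
s=readout.get_state();print(rot(s['ee_rot']).round(3),s['qpos'],s['moment'])"
```

```text
[[-0.    -0.176 -0.984]
 [ 0.    -0.984  0.176]
 [-1.     0.     0.   ]] [-2.63295972e-01  3.75789650e-02  1.80293716e+00 -3.84035512e-05
  1.30137628e+00  1.48398678e+00] [-0.01662688 -0.02581357 -0.04781012]
```

View pics/wrist_1.png

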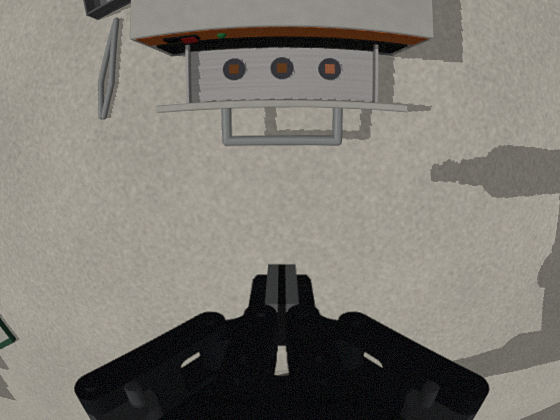

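The wrist view shows the shut fingers at column 281, centred on the handle bar (columns 222–341, row 141). I'll cast the bar's ends to world points.

```bash
cat >> h.py <<'E'
def fray(im,uv,h):
    K=im["mtx"];uv=np.atleast_2d(uv).astype(float)
    a=(uv-[K[0,2],K[1,2]])/K[0,0];r=np.linalg.norm(a,axis=1)
    s=np.where(r>1e-9,np.sin(r)/np.maximum(r,1e-9),1)
    d=np.column_stack([a*s[:,None],np.cos(r)])@rot(im["orientation"]).T
    o=np.array(im["origin"]); return o+d*((h-o[2])/d[:,2])[:,None]
yaw=np.deg2rad(-9.93);C=np.array([.683,-.087]);Rz=np.array([[np.cos(yaw),-np.sin(yaw)],[np.sin(yaw),np.cos(yaw)]])
E
python3 - <<'E'
import pickle;from h import *
im=pickle.load(open("wrist_1.pkl","rb"))
for uv,h in[((222,141),.05),((341,141),.05),((281,136),.055),((281,145),.045),((158,107),.074),((430,107),.074),((131,38),.12),((432,37),.12)]:
    p=fray(im,[uv],h)[0];print(uv,p.round(4),((p[:2]-C)@Rz).round(4))
E
```

```text
(222, 141) [0.4774 0.009  0.05  ] [-0.2191  0.0591]
(341, 141) [ 0.4563 -0.1082  0.05  ] [-0.2196 -0.0599]
(281, 136) [ 0.4715 -0.0499  0.055 ] [-2.147e-01  1.000e-04]
(281, 145) [ 0.4616 -0.0481  0.045 ] [-2.248e-01  1.000e-04]
(158, 107) [0.5248 0.0587 0.074 ] [-0.1809  0.1162]
(430, 107) [ 0.4812 -0.198   0.074 ] [-0.1796 -0.1442]
(131, 38) [0.585  0.0537 0.12  ] [-0.1208  0.1217]
(432, 37) [ 0.5426 -0.1876  0.12  ] [-0.121  -0.1233]
```

>>> carry_out(deltas=[0.8,0,0,0,0,0,-1,0.8,0,0,0,0,0,-1,0.8,0,0,0,0,0,-1,0.78,0,0,0,0,0,-1,0,0,-0.3,0,0,0,-1,0,0,-0.1,0,0,0,-1,0,0,0,0,0,0,-1])

```text
clock: 3.45
position: [0.4439, -0.0456, 0.0424]
ee_rot: [-0.062, 0.706, -0.063, -0.703]
contact_force: [0.1, -0.2, -0.4]
width: 0.0002
```

>>> carry_out(deltas=[0,0,-0.1,0,0,0,-1,0,0,-0.1,0,0,0,-1,0,0,-0.1,0,0,0,-1,0,0,-0.1,0,0,0,-1])

```text
clock: 3.95
position: [0.4639, -0.0489, 0.0404]
ee_rot: [0.063, -0.704, 0.063, 0.705]
contact_force: [-3.3, 0.2, 2.2]
width: 0.0002
```

>>> carry_out(deltas=[0,0,-0.1,0,0,0,-1,0,0,-0.1,0,0,0,-1,0,0,-0.1,0,0,0,-1,0,0,-0.1,0,0,0,-1])

```text
clock: 4.45
position: [0.4885, -0.0533, 0.0404]
ee_rot: [0.063, -0.704, 0.063, 0.704]
contact_force: [-2.7, 2.3, 1.7]
width: 0.0002
```

```bash
cat > tr.py <<'E'
import sys,pickle;from h import *;from rig import readout
s=readout.get_state();f=s["contact_force"][:2]@Rz;print("local",(s["position"][:2]-C)@Rz,s["position"][2],"F",f,s["contact_force"][2],"M",s["moment"])
E
python3 tr.py;python3 shot.py wrist 2; python3 - <<'E'
import pickle;from h import *
im=pickle.load(open("wrist_2.pkl","rb"))
E
```

```text
local [-0.19736093 -0.00029034] 0.04041039034469747 F [-3.0586406   1.78471581] 1.742314457909282 M [0.31682885 0.47476966 0.04060296]
```

View pics/wrist_2.png

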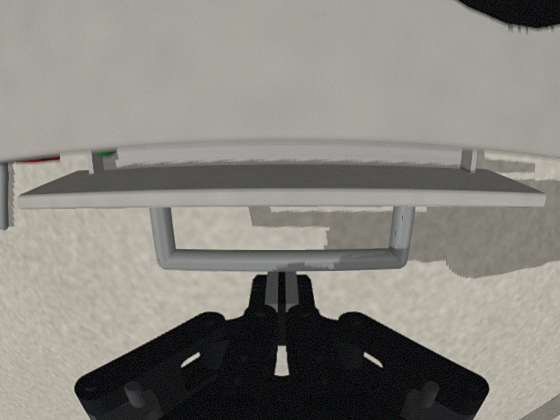

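The fingers are pushing the middle of the bar, which is at (281, 265). I estimate about 15 mm left to go.

>>> carry_out(deltas=[0,0,-0.07,0,0,0,-1,0,0,-0.06,0,0,0,-1,0,0,-0.05,0,0,0,-1,0,0,0,0,0,0,-1])

```text
clock: 5.0
position: [0.4995, -0.0554, 0.0405]
ee_rot: [-0.063, 0.705, -0.063, -0.704]
contact_force: [-1.0, 1.0, -0.2]
width: 0.0003
```

>>> carry_out(deltas=[0,0,-0.03,0,0,0,-1,0,0,0,0,0,0,-1])

```text
clock: 5.25
position: [0.5007, -0.0556, 0.0405]
ee_rot: [-0.063, 0.704, -0.063, -0.704]
contact_force: [-1.3, 0.9, -0.6]
width: -0.0001
```

```bash
python3 tr.py;python3 shot.py wrist 3
```

```text
local [-0.18495143 -0.00054983] 0.040478042499534225 F [-1.45516887  0.67410477] -0.5573973701611534 M [0.15008135 0.27840897 0.01341384]
```

View pics/wrist_3.png

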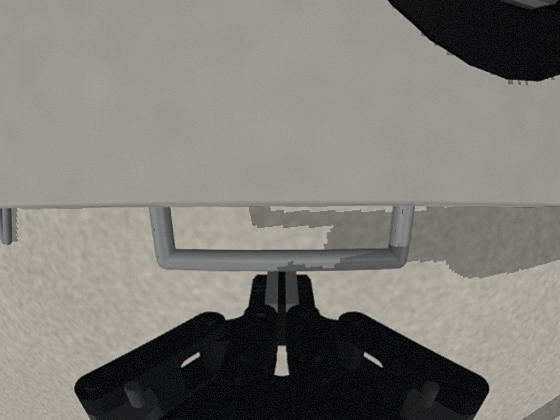

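Not at the gasket yet. The plate is now hidden under the deck edge at row 207. I'll continue in small steps.

>>> carry_out(deltas=[0,0,-0.03,0,0,0,-1,0,0,-0.03,0,0,0,-1])

```text
clock: 5.55
position: [0.504, -0.0562, 0.0404]
ee_rot: [0.063, -0.704, 0.063, 0.704]
contact_force: [-2.6, 0.6, -0.3]
width: -0.0
```

>>> carry_out(deltas=[0,0,-0.02,0,0,0,-1,0,0,-0.01,0,0,0,-1])

```text
clock: 5.8
position: [0.506, -0.0566, 0.0405]
ee_rot: [-0.063, 0.704, -0.063, -0.704]
contact_force: [-2.6, 0.3, -0.1]
width: -0.0001
```

>>> carry_out(deltas=[0,0,-0.02,0,0,0,-1,0,0,-0.01,0,0,0,-1])

```text
clock: 6.05
position: [0.5078, -0.0569, 0.0405]
ee_rot: [-0.063, 0.704, -0.063, -0.704]
contact_force: [-2.2, 0.7, -0.4]
width: 0.0004
```

```bash
python3 tr.py
```

```text
local [-0.17779852 -0.00054534] 0.0404781225723814 F [-2.23804094  0.28588857] -0.42533622390631287 M [ 0.16382672  0.40140219 -0.00262125]
```

>>> carry_out(deltas=[0,0,-0.02,0,0,0,-1,0,0,-0.01,0,0,0,-1])

```text
clock: 6.3
position: [0.5089, -0.0571, 0.0404]
ee_rot: [0.063, -0.704, 0.063, 0.705]
contact_force: [-4.2, 1.2, 1.8]
width: 0.0
```

>>> carry_out(deltas=[0,0,-0.02,0,0,0,-1,0,0,-0.01,0,0,0,-1])

```text
clock: 6.55
position: [0.5095, -0.0572, 0.0404]
ee_rot: [0.063, -0.703, 0.063, 0.706]
contact_force: [-6.4, 1.2, 2.7]
width: 0.0001
```

>>> carry_out(deltas=[0,0,-0.02,0,0,0,-1,0,0,0,0,0,0,-1])

```text
clock: 6.8
position: [0.51, -0.0572, 0.0404]
ee_rot: [0.063, -0.703, 0.062, 0.706]
contact_force: [-7.3, 1.0, 5.2]
width: -0.0
```

>>> carry_out(deltas=[0,0,-0.03,0,0,0,-1,0,0,-0.02,0,0,0,-1,0,0,0,0,0,0,-1])

```text
clock: 7.18
position: [0.5108, -0.0574, 0.0402]
ee_rot: [0.063, -0.701, 0.062, 0.708]
contact_force: [-10.1, 3.5, 7.0]
width: -0.0001
```

```bash
python3 tr.py
```

```text
local [-0.17468587 -0.00051438] 0.04018766077573705 F [-10.59535943   1.74679247] 6.992035816229478 M [ 0.23812234  1.7146988  -0.01294092]
```

Gasket stiffness matches (about 8 N over 2 mm), so the tray is home. Backing off and lifting.

>>> carry_out(deltas=[0,0,0.1,0,0,0,-1,0,0,0.3,0,0,0,-1,0,0,0.5,0,0,0,-1,-0.5,0,0,0,0,0,-1,-0.9,0,0,0,0,0,-1,-0.9,0,0,0,0,0,0,-0.9,0,0,0,0,0,1,-0.9,0,0,0,0,0,1,0,0,0,0,0,0,1])

```text
clock: 8.3
position: [0.4667, -0.0499, 0.292]
ee_rot: [-0.062, 0.71, -0.064, -0.699]
contact_force: [0.6, -0.1, -0.5]
width: 0.0721
```

```bash
python3 tr.py;python3 shot.py wrist 4;python3 shot.py side 4; python3 - <<'E'
import cv2
im=cv2.imread("pics/side_4.png");cv2.imwrite("pics/side_4c.png",cv2.resize(im[110:300,190:390],None,fx=3,fy=3,interpolation=cv2.INTER_CUBIC))
E
```

```text
local [-0.21941088 -0.00077857] 0.29203779890909937 F [ 0.61361102 -0.02325336] -0.5355906352402862 M [ 0.03582936  0.01632366 -0.00393404]
```

View pics/wrist_4.png

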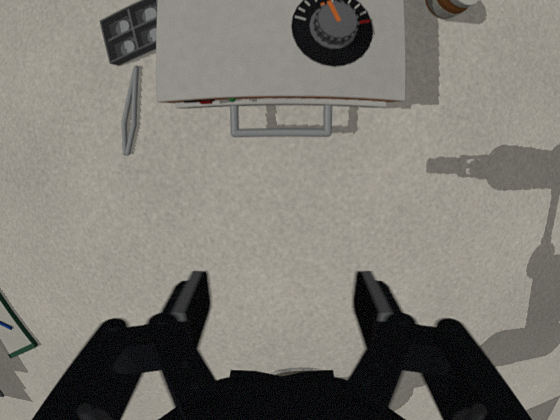

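View pics/side_4c.png

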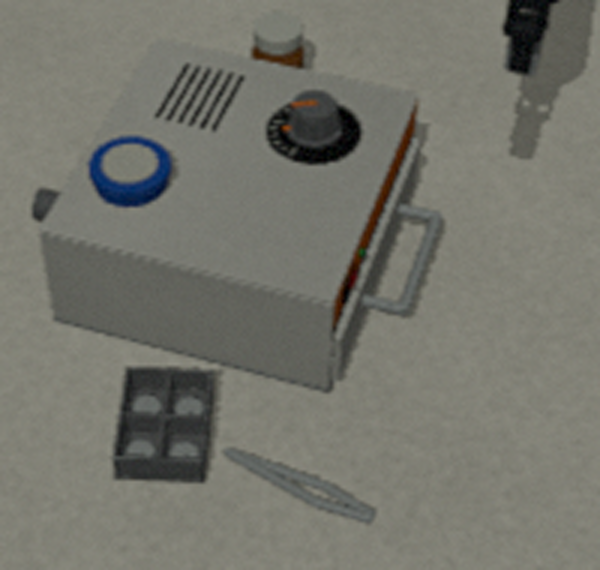

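The tray is closed and the bystanders are undisturbed. The wrist view shows the knob at about (335, 22) with its orange pointer up and slightly left. I'll move over the knob, and rotate q6 back to leave clockwise range.

```bash
python3 - <<'E'
import pickle;from h import *;from rig import readout
im=pickle.load(open("wrist_4.pkl","rb"))
for uv,h in[((335,22),.151),((333,28),.122)]:
    p=fray(im,[uv],h)[0];print(uv,p.round(4))
s=readout.get_state();M=rot(s["ee_rot"]);print(M.round(4),s["qpos"],s["position"])
print("delta tool",M.T@(np.array([.625,-.1275,.23])-s["position"])/.06)
E
```

```text
(335, 22) [ 0.6196 -0.1248  0.151 ]
(333, 28) [ 0.6212 -0.1279  0.122 ]
[[ 4.400e-03 -1.767e-01 -9.843e-01]
 [-1.300e-03 -9.843e-01  1.767e-01]
 [-1.000e+00  5.000e-04 -4.500e-03]] [-2.54827672e-01  7.80482825e-02  1.61868528e+00 -1.54581434e-04
  1.44031902e+00  1.49357918e+00] [ 0.46352573 -0.04908595  0.28727306]
delta tool [ 0.9679505   0.81043177 -2.87544608]
```

>>> carry_out(deltas=[0,0.2,-0.72,0,0,0,1,0,0.2,-0.72,0,0,0,1,0,0.2,-0.72,0,0,0,1,0,0.2,-0.72,0,0,0,1])

```text
clock: 8.9
position: [0.625, -0.1271, 0.2842]
ee_rot: [0.063, -0.704, 0.063, 0.705]
contact_force: [0.2, -1.0, 1.1]
width: 0.0851
```

>>> carry_out(deltas=[0,0,0,-1,0,0,1,0,0,0,-1,0,0,1,0,0,0,-1,0,0,1,0,0,0,-1,0,0,1,0,0,0,-1,0,0,1,0,0,0,-1,0,0,1,0,0,0,-1,0,0,1,0,0,0,-1,0,0,1,0,0,0,-1,0,0,1,0,0,0,-1,0,0,1])

```text
clock: 10.15
position: [0.6237, -0.1265, 0.2841]
ee_rot: [-0.182, -0.682, -0.183, 0.684]
contact_force: [-0.4, -0.4, 0.1]
width: 0.0852
```

>>> carry_out(deltas=[0,0,0,-1,0,0,1,0,0,0,-1,0,0,1,0,0,0,-1,0,0,1,0,0,0,-1,0,0,1,0,0,0,-1,0,0,1,0,0,0,-1,0,0,1,0,0,0,-1,0,0,1,0,0,0,-1,0,0,1,0,0,0,-1,0,0,1,0,0,0,-1,0,0,1])

```text
clock: 11.4
position: [0.6237, -0.1265, 0.2841]
ee_rot: [-0.405, -0.579, -0.406, 0.58]
contact_force: [-0.1, 0.1, 0.9]
width: 0.0852
```

>>> carry_out(deltas=[0,0,0,-1,0,0,1,0,0,0,-1,0,0,1,0,0,0,-1,0,0,1,0,0,0,-1,0,0,1,0,0,0,0,0,0,1])

```text
clock: 12.02
position: [0.6237, -0.1265, 0.2845]
ee_rot: [-0.481, -0.518, -0.482, 0.519]
contact_force: [-1.2, 0.9, -0.4]
width: 0.0852
```

```bash
python3 shot.py wrist 5; python3 - <<'E'
from h import *;from rig import readout
s=readout.get_state();M=rot(s["ee_rot"]);print(M.round(4),s["qpos"],s["position"],s["moment"],s["contact_force"])
E
```

```text
[[-1.900e-03  9.973e-01 -7.400e-02]
 [ 5.000e-04 -7.400e-02 -9.973e-01]
 [-1.000e+00 -2.000e-03 -3.000e-04]] [-3.09242505e-01  3.49024142e-01  1.26668338e+00 -1.18606383e-04
  1.52786611e+00 -2.35147889e-01] [ 0.6236877  -0.12645291  0.2847893 ] [-0.00827988 -0.02862309  0.00831486] [ 0.54175659 -0.21360557  0.44667983]
```

View pics/wrist_5.png

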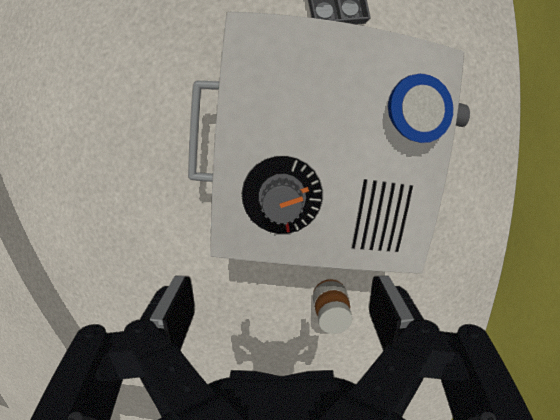

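The wrist view now shows the whole dial, centred near (283, 195), with the orange pointer at (292, 203) and the red tick at (288, 228). Now the precise measurement.

```bash
cat > dial.py <<'E'
import sys,pickle;from h import *
def dial(im,T0=(.624,-.1275),verbose=1):
    col=im["color"].astype(int);H,W=col.shape[:2]
    u,v=np.meshgrid(np.arange(W),np.arange(H));uv=np.column_stack([u.ravel(),v.ravel()])
    P=fray(im,uv,.122)[:,:2].reshape(H,W,2); Pt=fray(im,uv,.151)[:,:2].reshape(H,W,2);Ps=fray(im,uv,.126)[:,:2].reshape(H,W,2)
    near=np.linalg.norm(P-T0,axis=-1)<.055
    dark=near&(col.max(-1)<75)
    dark=cv2.morphologyEx(dark.astype(np.uint8),cv2.MORPH_CLOSE,np.ones((5,5)))
    cs,_=cv2.findContours(dark,cv2.RETR_EXTERNAL,cv2.CHAIN_APPROX_NONE);c=max(cs,key=cv2.contourArea)[:,0]
    hull=cv2.convexHull(c)[:,0]
    q=P[hull[:,1],hull[:,0]]; (cx,cy),r=cv2.minEnclosingCircle((q*1000).astype(np.float32));Tc=np.array([cx,cy])/1000
    print("dial",Tc,"r mm",r, "ellipse centre", cv2.fitEllipse((q*1000).astype(np.float32)))
    orr=(np.linalg.norm(P-Tc,axis=-1)<.05)&(col[...,0]>col[...,2]+60)&(col[...,0]>110)
    nl,l,s,ce=cv2.connectedComponentsWithStats(orr.astype(np.uint8),connectivity=8)
    for k in range(1,nl):
        if s[k,4]<4: continue
        m=l==k; cc=col[m].mean(0); red=cc[1]<.3*cc[0]
        for nm,PP in (("dial .122",P),("skirt .126",Ps),("top .151",Pt)):
            x=PP[m].mean(0); a=(x-Tc)@Rz; vx,vy,_,_=cv2.fitLine((PP[m]*1000).astype(np.float32),cv2.DIST_L2,0,.01,.01).ravel();w=Rz.T@[vx,vy]
            print(s[k,:2],s[k,4],cc.round(),nm,"ang",np.degrees(np.arctan2(a[1],a[0])).round(1),"r",np.hypot(*a).round(4),"line",np.degrees(np.arctan2(w[1],w[0])).round(1))
if __name__=="__main__": dial(pickle.load(open(sys.argv[1],"rb")))
E
python3 dial.py wrist_5.pkl; python3 - <<'E'
import cv2
im=cv2.imread("pics/wrist_5.png");cv2.imwrite("pics/wrist_5c.png",cv2.resize(im[140:250,220:350],None,fx=5,fy=5,interpolation=cv2.INTER_CUBIC))
E
```

```text
dial [ 0.6234198  -0.12787926] r mm 39.544960021972656 ellipse centre ((623.4283447265625, -127.79786682128906), (78.2819595336914, 78.74105834960938), 177.0250244140625)
[300 187] 32 [161.  86.  42.] dial .122 ang 21.8 r 0.0227 line 20.2
[300 187] 32 [161.  86.  42.] skirt .126 ang 24.5 r 0.0227 line 20.2
[300 187] 32 [161.  86.  42.] top .151 ang 40.6 r 0.0241 line 20.1
[280 197] 117 [166.  89.  45.] dial .122 ang -27.6 r 0.0109 line 24.5
[280 197] 117 [166.  89.  45.] skirt .126 ang -22.4 r 0.0102 line 24.5
[280 197] 117 [166.  89.  45.] top .151 ang 23.7 r 0.0087 line 24.5
```

View pics/wrist_5c.png

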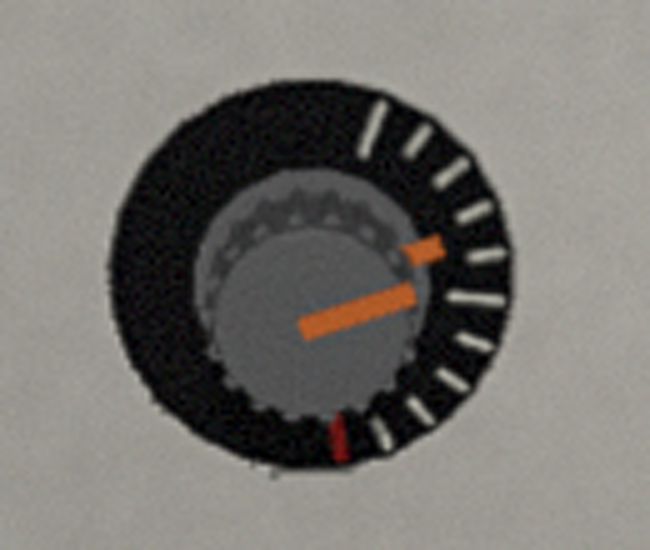

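>>> carry_out(deltas=[0.7,0,0.02,0,0,0,1,0.7,0,0,0,0,0,1,0.6,0,0,0,0,0,1,0.4,0,0,0,0,0,1,0.24,0,0,0,0,0,1,0,0,0,0,0,0,1], newtons=20)

```text
clock: 12.82
position: [0.6232, -0.1275, 0.1269]
ee_rot: [-0.481, -0.518, -0.482, 0.518]
contact_force: [1.3, -0.4, 0.6]
width: 0.0855
```

```bash
python3 shot.py wrist 6; cat > st.py <<'E'
from h import *;from rig import readout
s=readout.get_state();M=rot(s["ee_rot"]);print(s["clock"],"yaw_y",np.degrees(np.arctan2(M[1,1],M[0,1])).round(2),"q6",s["qpos"][5].round(3),"pos",s["position"].round(4),"F",s["contact_force"].round(2),"M",s["moment"].round(3),"w",s["width"].round(4),"eff6",s["effort"][5].round(3))
E
python3 st.py
```

```text
Traceback (most recent call last):
  File "st.py", line 2, in <module>
    s=readout.get_state();M=rot(s["ee_rot"]);print(s["clock"],"yaw_y",np.degrees(np.arctan2(M[1,1],M[0,1])).round(2),"q6",s["qpos"][5].round(3),"pos",s["position"].round(4),"F",s["contact_force"].round(2),"M",s["moment"].round(3),"w",s["width"].round(4),"eff6",s["effort"][5].round(3))
                                                                                                                                                                                                                                          ^^^^^^^^^^^^^^^^
AttributeError: 'float' object has no attribute 'round'
```

View pics/wrist_6.png

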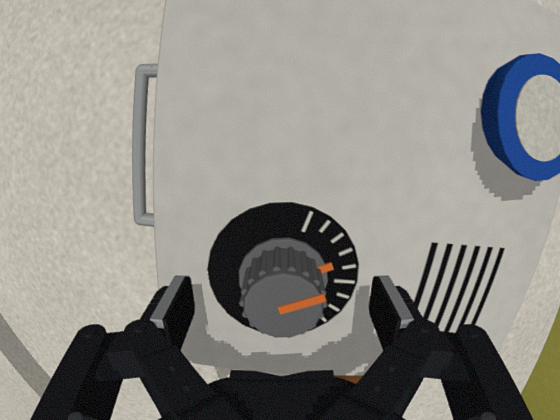

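The knob sits midway between the open fingers, its top at about (284, 303). I'll close gently and check the side forces.

>>> carry_out(deltas=[0,0,0,0,0,0,-1,0,0,0,0,0,0,-1,0,0,0,0,0,0,-1,0,0,0,0,0,0,-1,0,0,0,0,0,0,-1,0,0,0,0,0,0,-1], newtons=20)

```text
clock: 13.62
position: [0.6238, -0.1277, 0.1291]
ee_rot: [0.482, 0.518, 0.481, -0.518]
contact_force: [-2.5, -0.7, 6.1]
width: 0.0362
```

```bash
sed -i 's/s\["width"\].round(4)/round(s["width"],4)/' st.py; python3 st.py
```

```text
13.625 yaw_y -4.17 q6 -0.238 pos [ 0.6238 -0.1277  0.1291] F [-2.51 -0.74  6.09] M [ 0.021  0.298 -0.021] w 0.0362 eff6 -0.002
```

The tips touched the skirt on closing (6 N upward). I'll open, rise 5 mm and grip again.

>>> carry_out(deltas=[0,0,0,0,0,0,0.3,0,0,0,0,0,0,0.3,-0.09,0,0,0,0,0,0.3,0,0,0,0,0,0,-1,0,0,0,0,0,0,-1,0,0,0,0,0,0,-1,0,0,0,0,0,0,-1,0,0,0,0,0,0,-1], newtons=60)

```text
clock: 14.62
position: [0.6237, -0.1277, 0.1344]
ee_rot: [0.482, 0.518, 0.481, -0.518]
contact_force: [-0.4, 0.8, 6.3]
width: 0.0347
```

```bash
python3 st.py
```

```text
14.625 yaw_y -4.17 q6 -0.238 pos [ 0.6237 -0.1277  0.1344] F [-0.43  0.85  6.3 ] M [-0.009  0.313  0.008] w 0.0347 eff6 0.005
```

>>> carry_out(deltas=[-0.04,0,0,0,0,0,-1,0,0,0,0.5,0,0,-1,0,0,0,0.5,0,0,-1,0,0,0,0.5,0,0,-1,0,0,0,0.5,0,0,-1])

```text
clock: 15.25
position: [0.6237, -0.1277, 0.1346]
ee_rot: [-0.443, -0.551, -0.444, 0.551]
contact_force: [5.0, -2.8, -15.0]
width: 0.0349
```

```bash
python3 st.py; python3 shot.py wrist 7;python3 st.py
```

```text
15.25 yaw_y -12.31 q6 -0.096 pos [ 0.6237 -0.1277  0.1346] F [  4.96  -2.75 -14.99] M [-0.356 -0.814  0.041] w 0.0349 eff6 -0.153
15.3 yaw_y -12.35 q6 -0.096 pos [ 0.6237 -0.1277  0.1347] F [  4.23  -1.41 -15.61] M [-0.305 -0.806 -0.084] w 0.0349 eff6 0.028
```

View pics/wrist_7.png

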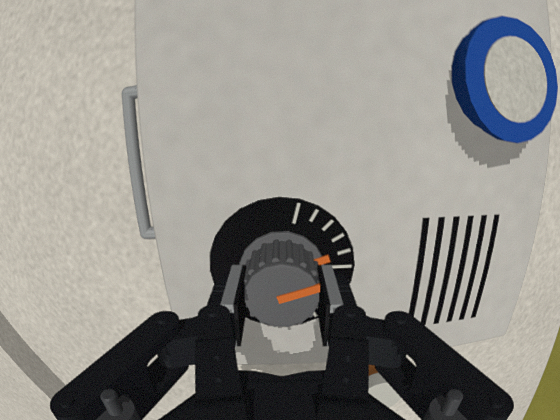

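The grip holds and the pointer follows, at (300, 293). I'll cancel the vertical pull and turn on.

>>> carry_out(deltas=[0.028,0,0,0.5,0,0,-1,0,0,0,0.8,0,0,-1,0,0,0,0.8,0,0,-1,0,0,0,0.8,0,0,-1,0,0,0,0.8,0,0,-1,0,0,0,0.8,0,0,-1,0,0,0,0.8,0,0,-1,0,0,0,0.8,0,0,-1,0,0,0,0.8,0,0,-1])

```text
clock: 16.42
position: [0.6238, -0.1278, 0.1346]
ee_rot: [0.299, 0.641, 0.299, -0.641]
contact_force: [3.4, -1.1, -10.4]
width: 0.0346
```

```bash
python3 st.py
```

```text
16.425 yaw_y -39.94 q6 0.386 pos [ 0.6238 -0.1278  0.1346] F [  3.37  -1.08 -10.39] M [-0.329 -0.504  0.131] w 0.0346 eff6 -0.283
```

>>> carry_out(deltas=[0,0,0,0.8,0,0,-1,0,0,0,0.8,0,0,-1,0,0,0,0.8,0,0,-1,0,0,0,0.8,0,0,-1,0,0,0,0.8,0,0,-1,0,0,0,0.8,0,0,-1,0,0,0,0.8,0,0,-1,0,0,0,0.8,0,0,-1,0,0,0,0.8,0,0,-1,0,0,0,0.4,0,0,-1])

```text
clock: 17.68
position: [0.6239, -0.1279, 0.1346]
ee_rot: [0.121, 0.697, 0.121, -0.696]
contact_force: [4.6, -2.5, -10.7]
width: 0.0346
```

```bash
python3 st.py
```

```text
17.675 yaw_y -70.26 q6 0.915 pos [ 0.6239 -0.1279  0.1346] F [  4.55  -2.54 -10.73] M [-0.409 -0.522  0.151] w 0.0346 eff6 -0.041
```

>>> carry_out(deltas=[0.018,0,0,0.8,0,0,-1,0,0,0,0.8,0,0,-1,0,0,0,0.8,0,0,-1,0,0,0,0.8,0,0,-1,0,0,0,0.8,0,0,-1,0,0,0,0.8,0,0,-1,0,0,0,0.8,0,0,-1,0,0,0,0.8,0,0,-1,0,0,0,0.8,0,0,-1,0,0,0,0,0,0,-1])

```text
clock: 18.92
position: [0.624, -0.1281, 0.1345]
ee_rot: [-0.055, 0.705, -0.056, -0.704]
contact_force: [1.0, -2.2, -4.1]
width: 0.0349
```

```bash
python3 st.py;python3 shot.py wrist 8;python3 st.py; python3 dial.py wrist_8.pkl
```

```text
18.925 yaw_y -98.97 q6 1.416 pos [ 0.624  -0.1281  0.1345] F [ 1.02 -2.22 -4.11] M [-0.412 -0.218 -0.065] w 0.0349 eff6 0.074
18.975 yaw_y -98.94 q6 1.416 pos [ 0.624  -0.1281  0.1345] F [ 0.44 -1.28 -2.69] M [-0.409 -0.19  -0.015] w 0.0347 eff6 -0.006
dial [ 0.61362634 -0.12593744] r mm 50.20037078857422 ellipse centre ((612.8673095703125, -126.0907974243164), (92.95040893554688, 99.46395111083984), 74.98895263671875)
[331 252] 65 [124.  28.  26.] dial .122 ang -59.4 r 0.0366 line -75.7
[331 252] 65 [124.  28.  26.] skirt .126 ang -56.1 r 0.0369 line -75.7
[331 252] 65 [124.  28.  26.] top .151 ang -37.8 r 0.0414 line -75.7
[314 255] 89 [145.  77.  37.] dial .122 ang -54.3 r 0.0272 line -79.1
[314 255] 89 [145.  77.  37.] skirt .126 ang -50.2 r 0.0279 line -79.1
[314 255] 89 [145.  77.  37.] top .151 ang -30.2 r 0.0352 line -79.1
[277 284] 347 [147.  78.  36.] dial .122 ang -119.3 r 0.0116 line -69.8
[277 284] 347 [147.  78.  36.] skirt .126 ang -107.5 r 0.0103 line -69.8
[277 284] 347 [147.  78.  36.] top .151 ang -31.7 r 0.0152 line -69.8
```

View pics/wrist_8.png

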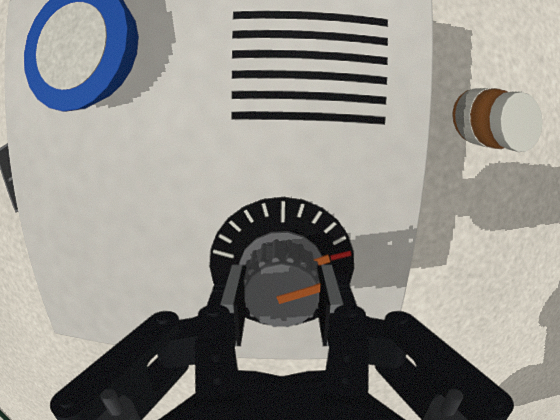

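The pointer at (322, 260) is just short of the red tick at (340, 255), and the angles show no slip (about −70.5°). I'll go just past ten, then feel for the stop with averaged moment readings.

>>> carry_out(deltas=[0.005,0,0,0.8,0,0,-1,0,0,0,0.8,0,0,-1,0,0,0,0.9,0,0,-1,0,0,0,0,0,0,-1])

```text
clock: 19.48
position: [0.624, -0.1281, 0.1345]
ee_rot: [-0.116, 0.698, -0.117, -0.697]
contact_force: [-0.5, -2.5, 0.3]
width: 0.035
```

```bash
cat > av.py <<'E'
import sys
from h import *;from rig import readout,eyes
n=int(sys.argv[1]) if len(sys.argv)>1 else 3
mz=[];ya=[];e=[];fz=[]
for i in range(n+1):
    s=readout.get_state();M=rot(s["ee_rot"]);mz.append(s["moment"][2]);e.append(s["effort"][5]);ya.append(np.degrees(np.arctan2(M[1,1],M[0,1])));fz.append(s["contact_force"])
    if i<n: eyes.get_image("wrist")
print(round(s["clock"],2),"Mz",np.round(mz,3),"mean",np.mean(mz).round(3),"eff",np.round(e,3),np.mean(e).round(3),"yaw",np.round(ya,2),"F",np.mean(fz,0).round(1),"q6",s["qpos"][5].round(3))
E
python3 av.py 4
```

```text
19.68 Mz [-0.07  -0.036 -0.031  0.053  0.12 ] mean 0.007 eff [ 0.085 -0.006 -0.007  0.02   0.035] 0.025 yaw [-108.91 -108.89 -108.9  -108.91 -108.92] F [-0.9 -2.8  3.5] q6 1.59
```

>>> carry_out(deltas=[0,0,0,0.5,0,0,-1])

```text
clock: 19.8
position: [0.624, -0.1281, 0.1344]
ee_rot: [-0.128, 0.696, -0.129, -0.695]
contact_force: [-0.7, -2.0, 6.0]
width: 0.0346
```

```bash
python3 av.py 4
```

```text
20.0 Mz [ 0.097 -0.018 -0.012 -0.055 -0.068] mean -0.011 eff [-0.186  0.06   0.057 -0.012 -0.028] -0.022 yaw [-110.97 -111.03 -110.95 -110.94 -110.93] F [-1.1 -2.9  5.7] q6 1.625
```

>>> carry_out(deltas=[-0.01,0,0,0.5,0,0,-1])

```text
clock: 20.12
position: [0.624, -0.1281, 0.1344]
ee_rot: [-0.141, 0.693, -0.141, -0.692]
contact_force: [-0.3, -3.0, 2.3]
width: 0.0349
```

```bash
python3 av.py 7
```

```text
20.48 Mz [ 0.098 -0.05  -0.022 -0.087 -0.024  0.02  -0.054 -0.029] mean -0.019 eff [-0.2    0.027  0.073 -0.007 -0.027 -0.03  -0.031 -0.03 ] -0.028 yaw [-113.01 -113.08 -112.99 -112.97 -112.97 -112.97 -112.97 -112.97] F [-0.9 -3.3  5.4] q6 1.661
```

>>> carry_out(deltas=[0,0,0,0.5,0,0,-1])

```text
clock: 20.6
position: [0.624, -0.1282, 0.1344]
ee_rot: [-0.153, 0.691, -0.153, -0.69]
contact_force: [-1.0, -3.4, 6.2]
width: 0.0348
```

```bash
python3 av.py 7
```

```text
20.95 Mz [ 0.119 -0.076 -0.057 -0.021 -0.041 -0.037 -0.019 -0.037] mean -0.021 eff [-0.183  0.061  0.058 -0.011 -0.027 -0.03  -0.03  -0.03 ] -0.024 yaw [-115.   -115.06 -114.99 -114.97 -114.97 -114.97 -114.96 -114.97] F [-1.  -3.6  6.2] q6 1.696
```

Joint-6 effort settles very cleanly at −0.03, so it's a good stop detector.

>>> carry_out(deltas=[0,0,0,0.5,0,0,-1])

```text
clock: 21.08
position: [0.624, -0.1282, 0.1344]
ee_rot: [-0.165, 0.688, -0.165, -0.687]
contact_force: [-1.4, -3.8, 5.0]
width: 0.0346
```

```bash
python3 av.py 5
```

```text
21.32 Mz [ 0.076 -0.078 -0.066 -0.066 -0.04  -0.007] mean -0.03 eff [-0.182  0.061  0.058 -0.011 -0.027 -0.03 ] -0.022 yaw [-117.   -117.07 -116.99 -116.97 -116.97 -116.97] F [-0.6 -3.5  5.6] q6 1.73
```

>>> carry_out(deltas=[0,0,0,0.5,0,0,-1])

```text
clock: 21.45
position: [0.624, -0.1282, 0.1344]
ee_rot: [-0.177, 0.685, -0.177, -0.684]
contact_force: [-1.5, -3.6, 5.7]
width: 0.0342
```

```bash
python3 av.py 5
```

```text
21.7 Mz [ 0.198 -0.021 -0.003 -0.039 -0.055  0.046] mean 0.021 eff [-0.158  0.087  0.081  0.011 -0.005 -0.008] 0.001 yaw [-119.   -119.06 -118.98 -118.97 -118.96 -118.96] F [-1.2 -3.6  6. ] q6 1.765
```

>>> carry_out(deltas=[0,0,0,0.5,0,0,-1])

```text
clock: 21.82
position: [0.624, -0.1282, 0.1344]
ee_rot: [-0.189, 0.682, -0.189, -0.681]
contact_force: [-0.7, -4.8, 6.2]
width: 0.0347
```

```bash
python3 av.py 5
```

```text
22.07 Mz [ 0.164  0.052  0.041  0.025  0.033 -0.037] mean 0.046 eff [-0.099  0.144  0.137  0.067  0.051  0.048] 0.058 yaw [-120.99 -121.05 -120.97 -120.95 -120.95 -120.95] F [-1.1 -3.6  6. ] q6 1.8
```

Effort has risen by 0.078 Nm over free turning, so the stop is met. One more 2° should put it in the window.

>>> carry_out(deltas=[0,0,0,0.5,0,0,-1])

```text
clock: 22.2
position: [0.624, -0.1282, 0.1344]
ee_rot: [-0.2, 0.679, -0.201, -0.678]
contact_force: [-1.8, -2.9, 5.4]
width: 0.035
```

```bash
python3 av.py 5
```

```text
22.45 Mz [0.288 0.139 0.098 0.105 0.145 0.124] mean 0.15 eff [-0.037  0.206  0.198  0.128  0.112  0.109] 0.119 yaw [-122.98 -123.03 -122.96 -122.94 -122.94 -122.94] F [-1.7 -3.6  6.2] q6 1.835
```

All estimates (0.11–0.21 Nm) fall in the window. I'll add a further half degree for margin and hold.

>>> carry_out(deltas=[0,0,0,0.12,0,0,-1,0,0,0,0,0,0,-1,0,0,0,0,0,0,-1,0,0,0,0,0,0,-1])

```text
clock: 22.95
position: [0.624, -0.1282, 0.1344]
ee_rot: [-0.203, 0.678, -0.204, -0.677]
contact_force: [-1.3, -3.1, 7.0]
width: 0.0343
```

```bash
python3 av.py 3; python3 shot.py wrist 9; python3 dial.py wrist_9.pkl
```

```text
23.1 Mz [0.128 0.157 0.187 0.186] mean 0.164 eff [0.148 0.149 0.148 0.149] 0.148 yaw [-123.41 -123.41 -123.41 -123.41] F [-1.1 -3.5  6. ] q6 1.843
dial [ 0.61552478 -0.12202599] r mm 50.336429595947266 ellipse centre ((615.4044189453125, -121.83716583251953), (94.0364761352539, 98.12102508544922), 61.08591079711914)
[322 227] 79 [124.  27.  26.] dial .122 ang -64.1 r 0.0399 line -74.8
[322 227] 79 [124.  27.  26.] skirt .126 ang -61.9 r 0.0408 line -74.8
[322 227] 79 [124.  27.  26.] top .151 ang -50.2 r 0.0472 line -74.8
[315 255] 89 [146.  77.  36.] dial .122 ang -79.2 r 0.0273 line 77.7
[315 255] 89 [146.  77.  36.] skirt .126 ang -75.1 r 0.0281 line 77.7
[315 255] 89 [146.  77.  36.] top .151 ang -55.0 r 0.0353 line 77.7
[277 284] 355 [153.  81.  39.] dial .122 ang -144.1 r 0.0117 line 86.5
[277 284] 355 [153.  81.  39.] skirt .126 ang -132.5 r 0.0104 line 86.5
[277 284] 355 [153.  81.  39.] top .151 ang -56.7 r 0.0152 line 86.5
```

View pics/wrist_9.png

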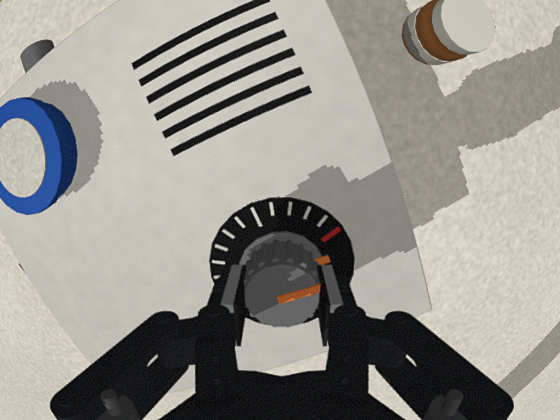

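The stop has been pressed with about 0.15–0.18 Nm for over 0.5 s (pointer at (305, 293), past the red tick at (331, 236)). Now I'll turn back 64° to seven.

>>> carry_out(deltas=[0,0,0,-0.5,0,0,-1,0,0,0,-0.8,0,0,-1,0,0,0,-0.8,0,0,-1,0,0,0,-0.8,0,0,-1,0,0,0,-0.8,0,0,-1,0,0,0,-0.8,0,0,-1,0,0,0,-0.8,0,0,-1,0,0,0,-0.8,0,0,-1,0,0,0,-0.8,0,0,-1,0,0,0,-0.8,0,0,-1])

```text
clock: 24.4
position: [0.624, -0.128, 0.1344]
ee_rot: [-0.015, 0.707, -0.016, -0.707]
contact_force: [-1.1, -3.8, 6.1]
width: 0.0347
```

>>> carry_out(deltas=[0,0,0,-0.8,0,0,-1,0,0,0,-0.8,0,0,-1,0,0,0,-0.8,0,0,-1,0,0,0,-0.8,0,0,-1,0,0,0,-0.8,0,0,-1,0,0,0,-0.8,0,0,-1,0,0,0,-0.8,0,0,-1,0,0,0,-0.8,0,0,-1,0,0,0,-0.8,0,0,-1,0,0,0,-0.8,0,0,-1])

```text
clock: 25.65
position: [0.624, -0.1278, 0.1344]
ee_rot: [0.18, 0.684, 0.179, -0.684]
contact_force: [-0.8, -3.1, 5.9]
width: 0.0347
```

>>> carry_out(deltas=[0,0,0,-0.3,0,0,-1,0,0,0,0,0,0,-1])

```text
clock: 25.9
position: [0.624, -0.1278, 0.1344]
ee_rot: [0.187, 0.682, 0.186, -0.682]
contact_force: [-1.0, -2.7, 6.0]
width: 0.0349
```

```bash
python3 av.py 2; python3 shot.py wrist 10; python3 dial.py wrist_10.pkl|grep top; cat > line.py <<'E'
import sys,pickle
from h import *
# red mark & ticks reference omitted; PCA of top pointer, knob-top ray height .151
for t in sys.argv[1:]:
    im=pickle.load(open(t,"rb"))
E
python3 - <<'E'
import cv2
im=cv2.imread("pics/wrist_10.png");cv2.imwrite("pics/wrist_10c.png",cv2.resize(im[180:340,200:370],None,fx=3.5,fy=3.5,interpolation=cv2.INTER_CUBIC))
E
```

```text
26.0 Mz [0.115 0.052 0.063] mean 0.077 eff [0.055 0.075 0.078] 0.069 yaw [-59.43 -59.43 -59.43] F [-1.3 -2.8  6.1] q6 0.726
[315 255] 93 [168.  90.  43.] top .151 ang 9.8 r 0.0353 line -36.6
[276 283] 369 [201. 109.  54.] top .151 ang 9.3 r 0.0151 line -29.9
```

View pics/wrist_10c.png

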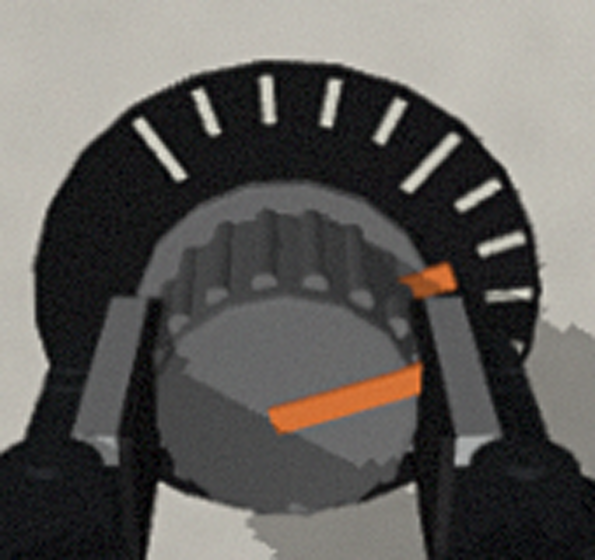

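The pointer reads −29.9° (target −30°). I'll release and rise straight up for an unoccluded check.

>>> carry_out(deltas=[0,0,0,0,0,0,1,0,0,0,0,0,0,1,0,0,0,0,0,0,1,0,0,0,0,0,0,1,-0.5,0,0,0,0,0,1,-0.8,0,0,0,0,0,1,-0.8,0,0,0,0,0,1,-0.4,0,0,0,0,0,1,0,0,0,0,0,0,1])

```text
clock: 27.18
position: [0.6247, -0.1278, 0.2857]
ee_rot: [0.187, 0.684, 0.185, -0.681]
contact_force: [0.1, 0.1, -0.6]
width: 0.0853
```

```bash
python3 st.py; python3 shot.py wrist 11; python3 dial.py wrist_11.pkl
python3 - <<'E'
import cv2
im=cv2.imread("pics/wrist_11.png");cv2.imwrite("pics/wrist_11c.png",cv2.resize(im[120:280,200:370],None,fx=3.5,fy=3.5,interpolation=cv2.INTER_CUBIC))
E
```

```text
27.175 yaw_y -59.45 q6 0.727 pos [ 0.6247 -0.1278  0.2857] F [ 0.14  0.09 -0.56] M [-0.021 -0.02   0.049] w 0.0853 eff6 -0.0
dial [ 0.6235816 -0.1278215] r mm 39.344913482666016 ellipse centre ((623.6007080078125, -127.7320556640625), (78.20478057861328, 78.44137573242188), 140.3779754638672)
[299 187] 25 [144.  74.  34.] dial .122 ang -33.3 r 0.0228 line -38.9
[299 187] 25 [144.  74.  34.] skirt .126 ang -30.7 r 0.0228 line -38.8
[299 187] 25 [144.  74.  34.] top .151 ang -14.9 r 0.0241 line -38.9
[278 196] 113 [166.  88.  44.] dial .122 ang -82.7 r 0.0106 line -30.5
[278 196] 113 [166.  88.  44.] skirt .126 ang -77.4 r 0.0099 line -30.5
[278 196] 113 [166.  88.  44.] top .151 ang -31.1 r 0.0085 line -30.5
```

View pics/wrist_11c.png

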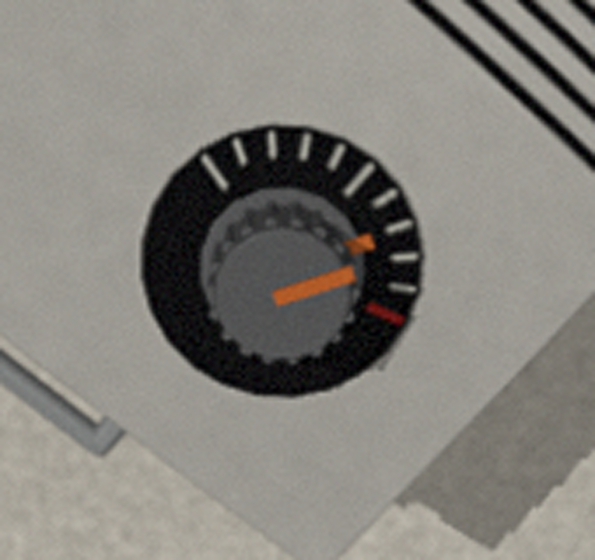

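The pointer reads about −30.6°, i.e. roughly 7.04 min. I'll check the angle reference against the ticks themselves, and take final views.

```bash
python3 - <<'E'
import pickle;from h import *
im=pickle.load(open("wrist_11.pkl","rb"));col=im["color"].astype(int)
H,W=col.shape[:2];u,v=np.meshgrid(np.arange(W),np.arange(H));P=fray(im,np.column_stack([u.ravel(),v.ravel()]),.122)[:,:2].reshape(H,W,2)
T=np.array([.6236,-.1278]);L=(P-T)@Rz;r=np.hypot(L[...,0],L[...,1])
for m,nm in(((r>.027)&(r<.0375)&(col.min(-1)>85),"w"),((r>.024)&(r<.039)&(col[...,0]>col[...,1]*2.2)&(col[...,0]>70),"r")):
    n,l,s,c=cv2.connectedComponentsWithStats(m.astype(np.uint8))
    for k in range(1,n):
        if s[k,4]<4: continue
        q=L[l==k].mean(0);print(nm,s[k,4],np.degrees(np.arctan2(q[1],q[0])).round(1),np.hypot(*q).round(4))
E
python3 shot.py scene 12; python3 shot.py side 12
```

```text
w 14 44.8 0.0341
w 15 30.1 0.0342
w 14 60.3 0.0343
w 17 15.0 0.0341
w 23 75.4 0.0321
w 26 0.0 0.0325
w 17 -15.3 0.0342
w 15 -30.1 0.0338
w 13 -45.3 0.0342
w 9 -60.3 0.0338
r 26 -75.4 0.0324
```

View pics/side_12.png

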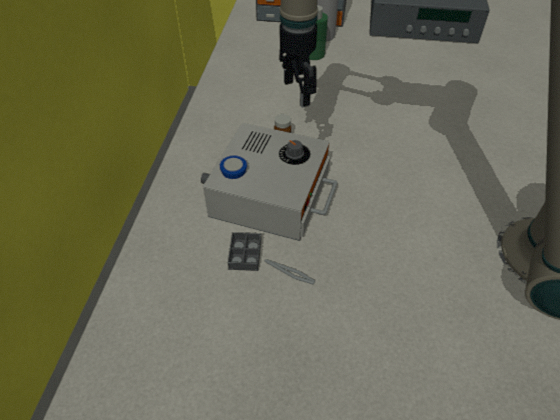

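View pics/scene_12.png

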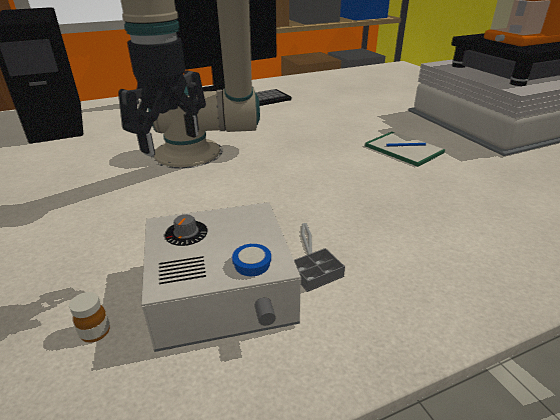

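The ticks land on their nominal angles to within 0.4° (the seven tick at −30.1°), so the pointer is about 0.5° from seven. Both outside views show the tray shut with its handle at (323, 197) in the side view, and the bystanders at the same pixels as at the start. The arm is clear, so I'm handing in.

```bash
python3 -c "
from rig import job;print(job.sign_off())"
```

```text
the job is handed in; nothing more can be done
None
```

The cleaner is set to about seven minutes with its tray home, and the job was handed in about 27 s into the 72 s limit, with the gripper open and clear. The sign-off gives no verdict.

- **Tray:** I pushed it home by the handle at about 0.05–0.1 m/s. It pressed into the gasket at about 11 N along the slide, and the side view shows it shut.
- **Winding:** I turned the knob past the red ten mark in one grip. The stop came about 15° beyond ten. I held it for more than 0.5 s at roughly 0.15–0.18 Nm by joint effort and wrist moment. The turned angle alone suggests up to about 0.23 Nm, still inside the 0.10–0.25 window.
- **Setting:** I turned it back and released. The pointer then read −30.5° to −31° against the seven tick at −30.1°, which is about 7.0–7.1 min.
- **Bystanders:** All of them look unmoved in the final views.
- **Disagreements:**
    - On the first, light closing, the finger tips seemed to touch the knob's skirt, with about 6 N upward. I reopened, rose 5 mm and gripped again. The 6 N stayed, so it may have been the pads dragging on the knob instead.
    - My correction for that then pulled up on the knob with about 15 N for a moment, before I eased it off.
    - The pointer readings taken while gripping were about 0.7° off those taken after release, so I relied on the clear view.

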